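# Stand the pocket meter on its kickstand

### The job

The handheld meter lies face down on the bench: unfold the kickstand leg on its back all the way to its stop, then stand the meter up on the blue work mat, with its bottom end and the bar of the leg both wholly on the mat. Its display must face away from the robot, squarely across the mat, and it must lean back at rest on the unfolded leg. Set it down gently, and leave the dish, screwdriver, spool and adapter where they are.

Things in the scene. Friction and masses are not known exactly. Their poses are not given: they have to be found in the camera images.
- meter: grey handheld meter, black bumpers, 130 long x 58 wide x 32 mm thick, ~0.3 kg, a block with flat parallel sides, centre of mass at its middle; starts face down. Origin: centre of its front (display) face, the underside at the start. x: to its top end (leg hinge end), y: across, z: out of its back. Put upright on its flat bottom end (x = -65 mm) it stays, if within 10 degrees of upright
- leg (a joint): kickstand on the meter's back, rad: 0 folded, 0.8 unfolded against its stop; starts at 0 to 0.25. Stiff hinge (0.04 N m): it stays where left. It turns about the meter's +y, so its free end rises from the back and swings to the top end. A plate 3 mm thick, 36 mm wide, with a 4 mm web and the round bar standing on its free end. Unfolded, it makes the meter lean back about 30 degrees from upright
- leg_hinge (a point): point on the leg's hinge axis, fixed in the meter at x = 35, y = 0, z = 34 mm; axes as the meter's
- leg_bar (a point): centre of the round rubber bar (10 mm diameter, 44 mm long, along meter y) at the leg's free end, 88 mm along the leg from the hinge and 14 mm outward of its mid-plane, so fingers can close on it along the leg's length; it is the foot that stands on the mat. In the meter's frame at leg angle a: x = 35 - 88 cos a + 14 sin a, z = 34 + 88 sin a + 14 cos a (mm)
- bottom_edge (a point): middle of the edge between the meter's back and its bottom end (meter frame x = -65, y = 0, z = 32 mm): the edge on which it rests when it leans back on its leg
- mat: blue work mat fixed to the bench, 230 (x) x 280 (y) x 3 mm thick; origin at the centre of its underside, x points away from the robot (turned by up to 0.2 rad). Its middle is free
- mat_near (a point): middle of the mat's edge nearest the robot, on its top face (mat frame x = -115 mm): the display must face away from this edge, towards the far edge
- dish: round steel dish, 54 mm across and 18 mm high, on the mat. Leave it.
- screwdriver: screwdriver, 150 mm long, about 25 mm thick, lying on the mat along its x axis (origin under its middle). Leave it.
- spool: white solder spool lying flat, 48 mm across, 24 mm high, beside the meter. Leave it.
- adapter: plain black mains adapter block, 85 x 45 x 28 mm, off the meter's bottom end; longer side along its x. Not the meter: it has no leg. Leave it.
Not all that is in view belongs to the job. Of the things that look like the meter, the largest one is meant.

How it is judged (in metres and radians):
On the way, in this order (a step that is already met when the one before it is completed fails the run):
1. the leg is unfolded to its stop (more than 0.7 rad) (value of joint leg above 0.7 rad), for 0.2 s.
2. the meter is raised onto its bottom end on the mat (bottom edge within 20 mm of the bench, long axis within 40 degrees of upright) (angle between meter's own x axis and vertical below 0.7 rad and height (world z) of bottom_edge below 0.02 m and x of bottom_edge in the frame of mat between -0.115 and 0.115 m and y of bottom_edge in the frame of mat between -0.12 and 0.12 m), for 0.2 s.
At the end, for the whole second after the job is handed in: Leg beyond 0.7 rad; meter at rest on its bottom back edge (below 12 mm) and the leg bar (centre below 16 mm), leaning 20 to 40 degrees; edge and bar middles within 115 mm (x), 120 and 125 mm (y) of the mat centre; display away from the robot, width within 0.3 rad of mat y (value of joint leg above 0.7 rad and angle between meter's own x axis and vertical between 0.35 and 0.7 rad and height (world z) of bottom_edge below 0.012 m and height (world z) of leg_bar below 0.016 m and x of bottom_edge in the frame of mat between -0.115 and 0.115 m and y of bottom_edge in the frame of mat between -0.12 and 0.12 m and x of leg_bar in the frame of mat between -0.115 and 0.115 m and y of leg_bar in the frame of mat between -0.125 and 0.125 m and angle between the y axis of meter and the y axis of mat, either way round below 0.3 rad and z of mat_near in the frame of meter above 0.07 m and linear speed of meter below 0.02 m/s and angular speed of meter below 0.1 rad/s); the robot touches nothing.
It fails at once if a bystander (dish, screwdriver, spool, adapter) is shifted by more than 30 mm (distance of any of dish, screwdriver, spool, adapter from where it was at the start of the episode above 0.03 m).
It fails at once if the meter is slammed on the mat (more than 70 N) (contact force between meter and mat above 70 N).
It also fails if it takes over 67 s, if anything falls off the work surface, if the arm or the gripper's body presses on something with over 40 N, if the wrist force passes 120 N, or if a joint passes its speed limit or range.

### The arm

A 6-joint arm with a two-finger parallel gripper is mounted at the origin on the work surface. World frame = base frame: x ahead of the robot, y to its left, z up, the work surface at z = 0. Lengths are in mm, angles in rad, forces in N, time in s.
With the tool pointing down it reaches from about 250 to 725 mm from the base axis. Payload 4 kg.
Tool frame: the origin (TCP) lies at the centre of the arm's flange, where the gripper is bolted on; the fingertips stand 173 mm ahead of it and the grasp point (between the pads) lies 155 mm ahead of it; z points along the fingers, y is the line along which they close (so a half turn about z gives the same grasp; the last joint's range is limited). The gripper opens to 85 mm and grips with 20 to 120 N. Pads are 22 mm wide; open, the fingers measure 114 mm over their backs; the gripper's body (76 mm by 85 mm) begins 54 mm behind the grasp point. The pads swing forward as they close: fully open they stand 13 mm farther back than shut.
Start: joints at [1.226, 0.241, 0.005, 1.335, 0, 1.571], TCP at [169.003, 470.572, 404.706] pointing down, gripper open.
Joint ranges: [-2.72, 2.72], [-1.05, 1.87], [-1.09, 1.28], [-1.99, 2.15], [-1.42, 1.44], [-3.14, 3.14]. Speed limits (rad/s): [2.79, 2.79, 3.14, 3.14, 3.14, 3.14].

### API

Orientations are given as a unit quaternion [x, y, z, w].
In Python, from station import get_obs, viewer, workorder gives the robot as it stands.
- The arm moves only by the tool step_arm, never from a script. Its argument "rows" is text: rows parted by semicolons, each of 7 numbers parted by spaces: the turn, a rotation vector about the tool's x, y, z in rad, then the shift along the tool's x, y, z in mm, then the finger opening in mm, from 0 to 85.4. In form: wx wy wz tx ty tz fingers; .... A call has 1 to 20 rows; each row shifts and turns the commanded pose from where the row before left it, along the tool's axes as they then stand; what a row does not reach is not made up. A row lasts 1/10 s, in which the tool goes at most 50 mm and 8.59 degrees, less where a joint would pass 70% of its speed; a pose out of reach is approached as far as the arm can. A call with a gripper value outside its range is refused whole. The fingers move at their own pace and stop on an object; "grip_force" is the grip in N (left out, the last holds). Time passes only in rows, so rows that do not move let the fingers close. It gives the time, the measured TCP pose, the force, the opening and the grip force at its end, in the units of the state.
- get_obs(): the state, without advancing time (a new reading comes with each control period).
- viewer.get_image(name): name is "scene" or "top"; returns the picture (384x512x3 uint8, red, green, blue); there is no depth.
- viewer.camera_params(name): a dict with "camera_matrix" (3x3 intrinsics, pixels), "k1" (the pictures are not rectified: a ray, as slopes to the right and down, at radius r is drawn at 1 + k1 r^2 times it, then the intrinsics apply), "extrinsics" (4x4, takes a point from camera to world coordinates). Camera axes: x right, y up, looking along -z (the intrinsics and any distortion apply to the point x, -y, -z); pixel columns grow to the right and rows downward; lengths in mm; the calibration is good to about 2 mm. A picture is of the moment at which its call begins. camera_params takes no time and is no camera call.
- workorder.sign_off(): hands the job in; it is judged then, once.
The state is a dict: "t": time; "joint_positions": joint angles; "joint_vel": joint speeds; "tau": joint torques, N m; "tcp_pos": TCP position; "tool_rot": TCP orientation; "force": force on the tool from outside, world axes, zero at the start; "moment": the same for the moment, N m; "opening": opening from 0.0 (shut) to 1.0 (fully open); "grip_force": force on a finger pad.
Only numpy, scipy, OpenCV 4.12 (cv2) and the standard library are available. Lean on these libraries where they do the work, as an engineer would, in place of code of your own. Each camera call takes 0.05 s, during which the arm holds its last target. There are 200 camera calls.

## Working session

There is one attempt and no reset: what is moved stays moved. The work goes in short steps, Python scripts to look and compute and a tool call to move; the robot and the scene stay as the last step left them, time stands still between calls to the robot, and variables do not carry over. Pictures are saved under pics/ and viewed, at most 12 in all, crops included, and the job is handed in when it is done.

Besides the shell and the picture viewer there is one more tool, called after "Request:" as name(argument=value, ...) on one line, values as JSON. step_arm: Moves the arm, as the interface text tells. Its arguments: {"type":"object","properties":{"rows":{"type":"string"},"grip_force":{"type":"number"}},"required":["rows"]}

```bash
mkdir -p pics; cat > h.py <<'E'
import numpy as np, cv2
from station import get_obs, viewer, workorder
from scipy.spatial.transform import Rotation as R
def grab(name,fn):
    im=viewer.get_image(name); cv2.imwrite('pics/'+fn,cv2.cvtColor(im,cv2.COLOR_RGB2BGR)); return im
def ray(name,u,v):
    p=viewer.camera_params(name);K=np.array(p['camera_matrix']);E=np.array(p['extrinsics'])
    d=np.array([(u-K[0,2])/K[0,0],(v-K[1,2])/K[1,1]]);s=d.copy()
    for _ in range(20): s=d/(1+p['k1']*(s@s))
    return E[:3,3],E[:3,:3]@np.array([s[0],-s[1],-1])
def onz(name,u,v,z):
    o,d=ray(name,u,v); return (o+d*(z-o[2])/d[2])[:2]
def proj(name,P):
    p=viewer.camera_params(name);K=np.array(p['camera_matrix']);E=np.array(p['extrinsics'])
    c=E[:3,:3].T@(np.array(P)-E[:3,3]);s=np.array([c[0],-c[1]])/-c[2];s=s*(1+p['k1']*(s@s))
    return K[:2,:2]@s+K[:2,2]
def tri(u1,u2):
    o1,d1=ray('top',*u1);o2,d2=ray('scene',*u2)
    t=np.linalg.lstsq(np.c_[d1,-d2],o2-o1,rcond=None)[0];a=o1+d1*t[0];b=o2+d2*t[1];return (a+b)/2,np.linalg.norm(a-b)
E
python3 - <<'E'
from h import *
grab('top','t0.png');grab('scene','s0.png')
for n in('top','scene'):
    p=viewer.camera_params(n);print(np.round(p['extrinsics'],2),p['k1'],p['camera_matrix'])
print(get_obs())
E
```

```text
[[ 3.00000e-02  1.00000e+00 -1.00000e-01  4.02250e+02]
 [-1.00000e+00  3.00000e-02  1.00000e-02 -5.15000e+00]
 [ 2.00000e-02  1.00000e-01  1.00000e+00  1.20226e+03]
 [ 0.00000e+00  0.00000e+00  0.00000e+00  1.00000e+00]] -0.15950794387649833 [[499.7986807    0.         257.59552523]
 [  0.         499.7986807  188.46849184]
 [  0.           0.           1.        ]]
[[ 3.10000e-01 -6.10000e-01  7.30000e-01  1.20156e+03]
 [ 9.50000e-01  2.00000e-01 -2.40000e-01 -2.16860e+02]
 [ 0.00000e+00  7.70000e-01  6.40000e-01  6.34400e+02]
 [ 0.00000e+00  0.00000e+00  0.00000e+00  1.00000e+00]] -0.11931289140781917 [[401.27118818   0.         256.25383861]
 [  0.         401.27118818 183.3898118 ]
 [  0.           0.           1.        ]]
{'t': 0.1, 'joint_positions': array([1.22598547e+00, 2.41348215e-01, 3.87967945e-03, 1.33515763e+00,
       9.58893350e-06, 1.57078732e+00]), 'joint_vel': array([ 4.70415033e-04, -5.92883226e-05,  3.44917708e-03,  2.67949492e-04,
       -3.53826456e-04, -3.20898606e-04]), 'tau': array([-1.30113778e-03, -3.73137653e+01,  2.53010523e+01,  1.08704579e-02,
       -7.30554143e-05, -7.10738050e-06]), 'tcp_pos': array([168.93337329, 470.36189451, 403.90428371]), 'tool_rot': array([ 1.71548103e-01,  9.85175320e-01, -9.00534404e-04, -1.61684594e-04]), 'force': array([-0.32763847, -0.10561284, -0.07046453]), 'moment': array([-0.00369218,  0.07477712, -0.05112456]), 'grip_force': 0.0, 'opening': 0.9957095472348813}
```

View pics/t0.png

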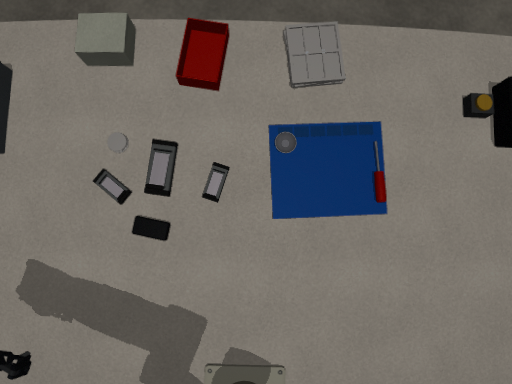

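View pics/s0.png

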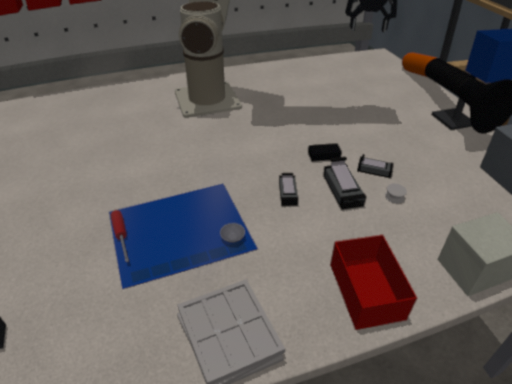

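The top view shows the large meter at about (161,167), with the adapter at (151,228) off its near (bottom) end. The mat is at (328,170), the dish at (286,142) and the screwdriver at (379,172). Next I'll take zoomed crops.

```bash
python3 - <<'E'
from h import *
t=cv2.imread('pics/t0.png');s=cv2.imread('pics/s0.png')
a=cv2.resize(t[125:245,85:235],None,fx=5.3,fy=5,interpolation=cv2.INTER_CUBIC)
b=cv2.resize(s[130:220,270:420],None,fx=5.3,fy=5.3,interpolation=cv2.INTER_CUBIC)
a=cv2.resize(t[130:205,135:185],(400,600),interpolation=cv2.INTER_CUBIC)
b=cv2.resize(s[150:215,310:375],(400,400),interpolation=cv2.INTER_CUBIC)
c=np.zeros((600,800,3),np.uint8);c[:,:400]=a;c[:400,400:]=b
cv2.imwrite('pics/c0.png',np.clip(c*1.6,0,255).astype(np.uint8))
hsv=cv2.cvtColor(t,cv2.COLOR_BGR2HSV)
m=cv2.inRange(hsv,(100,150,40),(125,255,255));m=cv2.morphologyEx(m,cv2.MORPH_CLOSE,np.ones((5,5)))
n=max(cv2.findContours(m,0,2)[0],key=cv2.contourArea);print('mat',cv2.minAreaRect(n))
box=cv2.boxPoints(cv2.minAreaRect(n));print([np.round(onz('top',*p,3),1) for p in box])
g=cv2.inRange(hsv[...,2],0,70)
for n in cv2.findContours(cv2.morphologyEx(g,cv2.MORPH_CLOSE,np.ones((7,7))),0,2)[0]:
    x=cv2.minAreaRect(n)
    if 200<cv2.contourArea(n)<3000: print(x,[np.round(onz('top',*p,32),1).tolist() for p in cv2.boxPoints(x)])
print('dish',onz('top',286,142,18),'spool',onz('top',117,142,24),'adap',onz('top',151,228,28),'sd',onz('top',379,172,12))
E
```

```text
mat ((327.3275451660156, 169.11878967285156), (93.33009338378906, 113.77657318115234), 87.45519256591797)
[array([674.6, -43.3]), array([ 697.2, -325.9]), array([ 465.7, -335.6]), array([447.1, -58.5])]
((15.0, 364.5), (30.0, 29.0), 0.0) [[33.3, 594.0], [105.6, 593.6], [112.1, 514.8], [41.0, 514.6]]
((150.8893585205078, 227.8311309814453), (36.263065338134766, 19.130908966064453), 11.768288612365723) [[400.9, 274.0], [445.2, 266.6], [430.4, 181.5], [386.3, 189.1]]
((112.14309692382812, 185.96725463867188), (37.758262634277344, 17.3817195892334), 40.23635482788086) [[524.0, 375.1], [556.5, 349.3], [500.0, 276.1], [467.8, 301.7]]
((215.1000213623047, 181.6999969482422), (17.076295852661133, 37.31486892700195), 18.43494987487793) [[492.2, 111.8], [576.9, 86.9], [565.0, 48.2], [480.5, 73.3]]
((160.6991424560547, 167.21987915039062), (26.305858612060547, 55.598026275634766), 8.841814041137695) [[498.0, 249.0], [630.2, 235.0], [621.8, 172.0], [490.1, 186.7]]
((285.38238525390625, 141.97059631347656), (19.645383834838867, 19.160314559936523), 14.03624439239502) [[610.5, -55.8], [655.9, -66.
[... 214 characters left out ...]
3.0, 609.9], [586.6, 584.8]]
((114.29457092285156, 50.329551696777344), (43.08155059814453, 64.19779968261719), 53.310279846191406) [[844.1, 441.4], [946.2, 317.7], [854.4, 245.9], [754.7, 367.7]]
((418.5, 15.0), (30.0, 97.0), 90.0) [[1002.9, -293.4], [1024.3, -555.0], [938.9, -548.7], [920.6, -291.4]]
((204.67068481445312, 43.10394287109375), (43.83100509643555, 90.0477066040039), 10.784297943115234) [[766.0, 186.9], [999.4, 157.7], [979.0, 48.7], [747.6, 81.5]]
((55.0, 10.0), (20.0, 98.0), 90.0) [[993.4, 651.0], [984.9, 381.2], [929.8, 376.0], [936.1, 642.2]]
dish [630.72938863 -86.15523065] spool [619.5646858  321.72063233] adap [415.37061387 228.15021761] sd [ 565.17153369 -314.9950385 ]
```

View pics/c0.png

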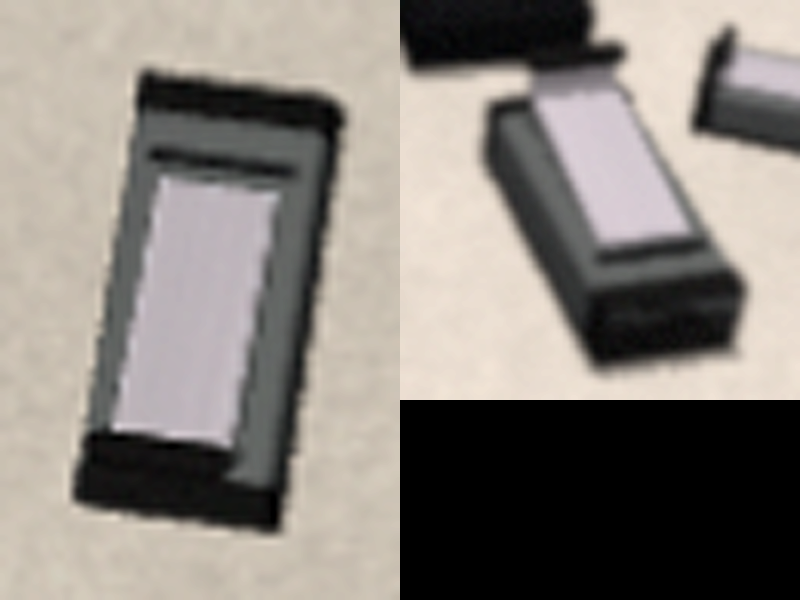

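The crops show the light leg plate with its hinge at the far end and the black bar at the near end. In the top view the bar is at about (155,187), and in the scene view at about (339,159). I'll compute the poses from these.

```bash
python3 - <<'E'
from h import *
T=lambda x,y:(135+x/8-.4,130+y/8-.4); S=lambda x,y:(310+(x-400)*.1625-.4,150+y*.1625-.4)
L1=onz('top',*T(145,72),32);L0=onz('top',*T(76,492),32)
H=onz('top',*T(222,163),36)
print('left edge',L1,L0,'hinge',H,'far right',onz('top',*T(338,98),32))
d=(L1-L0)/np.linalg.norm(L1-L0);print('yaw',np.arctan2(d[1],d[0]),np.linalg.norm(L1-L0))
P,e=tri(T(158,450),S(577,57));print('bar',P,e)
Hl=tri(T(222,163),S(652,250));print('hinge tri',Hl)
f=[tri(T(145,72),S(592,305)),tri(T(332,100),S(738,290))];print(f)
print('scene near-left...',onz('scene',*S(595,370),0),onz('scene',*S(735,352),0))
E
```

```text
left edge [628.10774678 233.05154258] [501.76637441 247.55970207] hinge [600.41899978 207.7634341 ] far right [621.51680201 174.64496718]
yaw -0.11433220867502712 127.17165196554247
bar [512.51220184 218.92986786  60.2172455 ] 1.7493453894477848
hinge tri (array([601.16180378, 208.99555393,  34.08993105]), np.float64(1.9021370811247273))
[(array([618.17082835, 207.84688276,  26.86823485]), np.float64(55.025366360627814)), (array([631.85908208, 198.25909146,  40.76920614]), np.float64(51.55167160136906))]
scene near-left... [622.71326404 180.07026076] [630.62629297 235.90886485]
```

```bash
cat >> h.py <<'E'
yaw=-.115; H=np.array([597.5,208.3,34.]); XM=np.array([np.cos(yaw),np.sin(yaw),0]); YM=np.array([-XM[1],XM[0],0]); Z=np.array([0,0,1.])
def barpose(a,tilt=None,L=162):
    tilt=a if tilt is None else tilt
    b=H+XM*(-88*np.cos(a)+14*np.sin(a))+Z*(88*np.sin(a)+14*np.cos(a))
    n=np.sin(tilt)*XM+np.cos(tilt)*Z
    return b+L*n, R.from_matrix(np.c_[YM,np.cross(-n,YM),-n])
def delta(Pa,Ra,Pb,Rb):
    return np.round((Ra.inv()*Rb).as_rotvec(),4),np.round(Rb.inv().apply(Pb-Pa),1),np.round(Ra.inv().apply(Pb-Pa),1)
def cur():
    o=get_obs();return o['tcp_pos'],R.from_quat(o['tool_rot'])
E
python3 - <<'E'
from h import *
P,r=barpose(.14); up=P-r.apply([0,0,70])
print(delta(*cur(),up,r))
A=[.14,.24,.34,.44,.54,.64,.74,.82]
for a,b in zip(A,A[1:]): print(a,b,delta(*barpose(a),*barpose(b)),barpose(b)[0].round())
E
```

```text
(array([0.1168, 0.0951, 1.3386]), array([-211.2,  415. ,   56.7]), array([-440.5, -113.6,  114.2]))
0.14 0.24 (array([ 0.1,  0. , -0. ]), array([-0. , 17.1, -9.7]), array([-0. , 18. , -7.9])) [554. 213. 226.]
0.24 0.34 (array([0.1, 0. , 0. ]), array([ 0. , 17.1, -9.7]), array([ 0. , 18. , -7.9])) [573. 211. 229.]
0.34 0.44 (array([ 0.1, -0. ,  0. ]), array([-0. , 17.1, -9.7]), array([-0. , 18. , -7.9])) [593. 209. 231.]
0.44 0.54 (array([0.1, 0. , 0. ]), array([ 0. , 17.1, -9.7]), array([ 0. , 18. , -7.9])) [612. 207. 230.]
0.54 0.64 (array([ 0.1, -0. , -0. ]), array([-0. , 17.1, -9.7]), array([-0. , 18. , -7.9])) [632. 204. 228.]
0.64 0.74 (array([0.1, 0. , 0. ]), array([-0. , 17.1, -9.7]), array([-0. , 18. , -7.9])) [651. 202. 223.]
0.74 0.82 (array([ 0.08,  0.  , -0.  ]), array([ 0. , 13.8, -7.6]), array([ 0. , 14.3, -6.5])) [666. 200. 218.]
```

Request:
step_arm(rows="0 0 0.149 0 0 0 60;0 0 0.149 0 0 0 60;0 0 0.149 0 0 0 60;0 0 0.149 0 0 0 60;0 0 0.149 0 0 0 60;0 0 0.149 0 0 0 60;0 0 0.149 0 0 0 60;0 0 0.149 0 0 0 60;0 0 0.149 0 0 0 60;0.14 0 0 0 0 0 60")

```text
t: 1.1
tcp_pos: [167.9, 470.5, 404.5]
tool_rot: [0.745, 0.663, -0.048, -0.053]
force: [-0.7, -0.3, -0.5]
opening: 0.703
grip_force: 0.0
```

Request:
step_arm(rows="0 0 0 -21 41.5 5.7 60;0 0 0 -21 41.5 5.7 60;0 0 0 -21 41.5 5.7 60;0 0 0 -21 41.5 5.7 60;0 0 0 -21 41.5 5.7 60;0 0 0 -21 41.5 5.7 60;0 0 0 -21 41.5 5.7 60;0 0 0 -21 41.5 5.7 60;0 0 0 -21 41.5 5.7 50;0 0 0 -21 41.5 5.7 50;0 0 0 0 0 0 50;0 0 0 0 0 0 50")

```text
t: 2.3
tcp_pos: [545.6, 214.7, 289.0]
tool_rot: [0.745, 0.663, -0.048, -0.053]
force: [-0.5, 0.5, -0.2]
opening: 0.583
grip_force: 0.0
```

```bash
python3 - <<'E'
from h import *
print(get_obs()['joint_positions'],cur()[0])
P,r=barpose(.14);print(delta(*cur(),P-r.apply([0,0,70]),r),delta(*cur(),P,r))
t=grab('top','t1.png');s=grab('scene','s1.png')
b=barpose(.14,L=0)[0]; print(proj('scene',b),proj('top',b))
c=cv2.resize(s[90:220,260:420],(800,600))[...,::-1];cv2.imwrite('pics/c1.png',np.clip(c*1.3,0,255))
E
```

```text
[0.36058341 0.53719243 0.1340304  1.29492998 0.06465034 2.04471697] [545.55995165 214.69660767 288.96269413]
(array([-0.0027,  0.0006, -0.0025]), array([-0.4, -0.6, -0.8]), array([-0.4, -0.6, -0.8])) (array([-0.0027,  0.0006, -0.0025]), array([-0.4, -0.6, 69.2]), array([-0.4, -0.4, 69.2]))
[337.75489669 159.07378233] [154.3853205  185.54113624][ WARN:0@1.980] global loadsave.cpp:1063 imwrite_ Unsupported depth image for selected encoder is fallbacked to CV_8U.
```

View pics/c1.png

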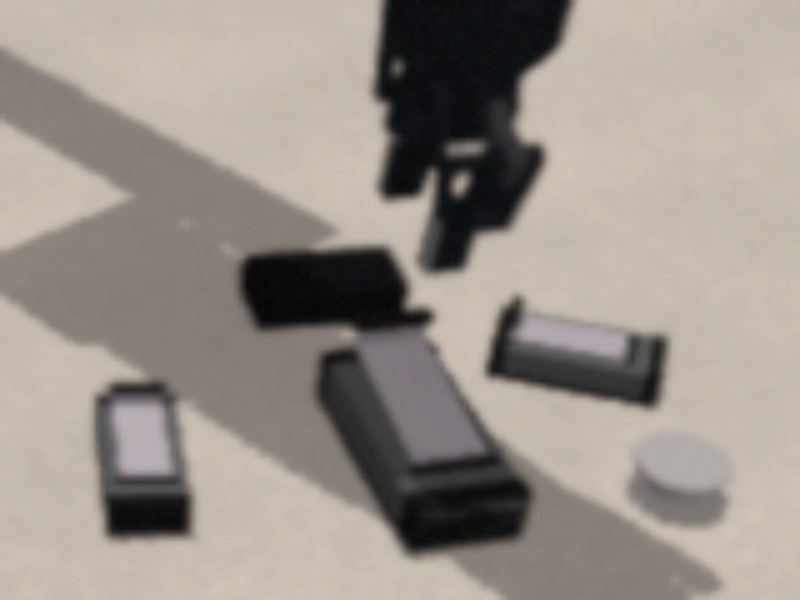

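The crop shows the gripper over the meter. The bar is at about (339,159), against a predicted (338,159), so I'll descend.

Request:
step_arm(rows="0 0 0 0 0 15 40;0 0 0 0 0 15 40;0 0 0 0 0 15 36;0 0 0 0 0 8 36;0 0 0 0 0 7 36;0 0 0 0 0 5 36;0 0 0 0 0 4 36;0 0 0 0 0 0 30", grip_force=20)

```text
t: 3.2
tcp_pos: [535.5, 216.9, 221.8]
tool_rot: [0.745, 0.664, -0.047, -0.052]
force: [0.4, 0.3, -0.5]
opening: 0.352
grip_force: 0.0
```

Request:
step_arm(rows="0 0 0 0 0 0 22;0 0 0 0 0 0 16;0 0 0 0 0 0 12;0 0 0 0 0 0 8;0 0 0 0 0 0 5;0 0 0 0 0 0 5;0 0 0 0 0 0 5")

```text
t: 3.9
tcp_pos: [535.4, 216.9, 222.0]
tool_rot: [0.745, 0.664, -0.047, -0.052]
force: [-2.2, -0.2, 1.4]
opening: 0.102
grip_force: 19.6
```

Request:
step_arm(rows="0.05 0 0 0 8.8 -4.4 5;0.05 0 0 0 8.8 -4.4 5;0.05 0 0 0 8.8 -4.4 5;0.05 0 0 0 8.8 -4.4 5;0.05 0 0 0 8.8 -4.4 5;0.05 0 0 0 8.8 -4.4 5;0 0 0 0 0 0 5")

```text
t: 4.6
tcp_pos: [593.8, 209.8, 232.6]
tool_rot: [0.729, 0.649, -0.146, -0.163]
force: [-1.8, 0.6, 1.0]
opening: 0.104
grip_force: 20.2
```

```bash
python3 - <<'E'
from h import *
print(get_obs()['joint_positions'],get_obs()['force'],delta(*cur(),*barpose(.44)))
E
```

```text
[0.30373849 0.80292196 0.41656291 1.59212546 0.17456864 1.95462077] [-1.78904143  0.6430917   1.01972069] (array([-0.0016,  0.0001, -0.0013]), array([-1.1,  0. ,  2. ]), array([-1.1,  0. ,  2. ]))
```

Request:
step_arm(rows="0.05 0 0 0 8.8 -4.2 5;0.05 0 0 0 8.8 -4.2 5;0.05 0 0 0 8.8 -4.2 5;0.05 0 0 0 8.8 -4.2 5;0.04 0 0 0 7 -3.5 5;0 0 0 0 0 0 5")

```text
t: 5.2
tcp_pos: [639.4, 204.8, 227.9]
tool_rot: [0.704, 0.627, -0.223, -0.249]
force: [-1.9, -0.2, 0.4]
opening: 0.106
grip_force: 20.3
```

```bash
python3 - <<'E'
from h import *
print(get_obs()['joint_positions'],get_obs()['force'],delta(*cur(),*barpose(.68)))
E
```

```text
[0.26468036 1.03823707 0.80875907 1.98705347 0.23555699 1.87225333] [-1.94838906 -0.22504673  0.36396906] (array([-0.0015,  0.0001, -0.001 ]), array([-1.3,  1.2,  1.2]), array([-1.3,  1.2,  1.2]))
```

Request:
step_arm(rows="0.02 0 0 0 3.8 -2 5;0 0 0 0 1 -4.4 5;0 0 0 0 1.2 -4.4 5;0 0 0 0 0 0 5")

```text
t: 5.6
tcp_pos: [651.1, 203.5, 234.6]
tool_rot: [0.702, 0.625, -0.227, -0.255]
force: [0.5, -0.6, -1.9]
opening: 0.104
grip_force: 20.2
```

```bash
python3 - <<'E'
from h import *
print(get_obs()['joint_positions'],get_obs()['force'],get_obs()['moment'],delta(*cur(),*barpose(.8,.7)))
s=grab('scene','s2.png')
c=cv2.resize(s[60:220,240:420],(720,600))[...,::-1];cv2.imwrite('pics/c2.png',np.clip(c*1.4,0,255).astype(np.uint8))
E
```

```text
[0.2582112  1.07850359 0.90535694 2.05974995 0.23634953 1.86208826] [ 0.48646226 -0.64629883 -1.94884661] [-0.14760699 -0.94911629  0.00312593] (array([ 0.003 , -0.0001,  0.0004]), array([-1.4,  1.9,  3.4]), array([-1.4,  1.9,  3.4]))
```

View pics/c2.png

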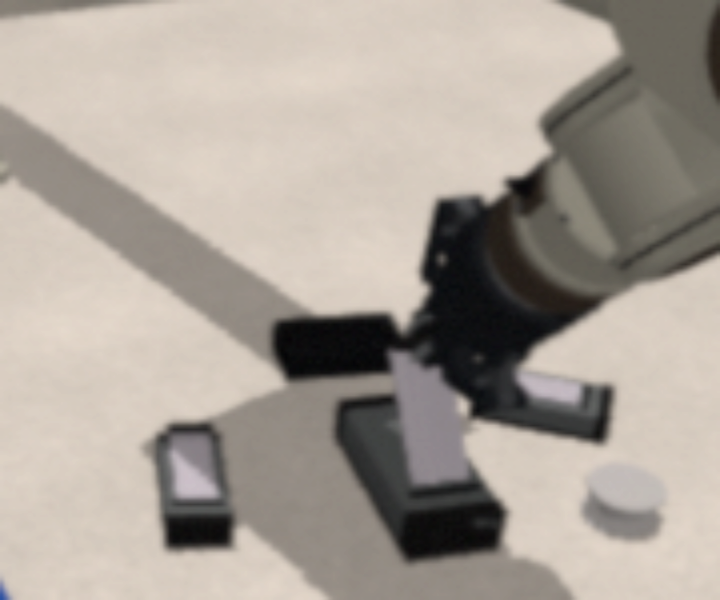

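The view shows the leg swung up and held by the gripper, near its stop. I'll nudge it a little further to confirm.

Request:
step_arm(rows="0 0 0 0 2 -3 5;0 0 0 0 1.5 -2 5;0 0 0 0 0 0 5;0 0 0 0 0 0 5")

```text
t: 6.05
tcp_pos: [656.6, 202.8, 235.2]
tool_rot: [0.701, 0.625, -0.228, -0.256]
force: [0.3, 0.5, -4.2]
opening: 0.101
grip_force: 20.1
```

```bash
python3 - <<'E'
from h import *
print(get_obs()['force'],get_obs()['moment'],delta(*cur(),*barpose(.8,.7)))
E
```

```text
[ 0.30242342  0.54617731 -4.2230047 ] [-0.09248203 -1.0856484   0.01352599] (array([-0.0001,  0.0001, -0.0001]), array([-1.4, -1.9,  7.4]), array([-1.4, -1.9,  7.4]))
```

Request:
step_arm(rows="0 0 0 0 -1.5 3 5;0 0 0 0 -1.5 2.5 5;0 0 0 0 0 0 15;0 0 0 0 0 0 25;0 0 0 0 0 0 30;0 0 0 0 0 -5 34;0 0 0 0 0 -15 34;0 0 0 0 0 -25 40;0 0 0 0 0 -40 60;0 0 0 0 0 -30 85")

```text
t: 7.05
tcp_pos: [663.2, 182.0, 300.6]
tool_rot: [0.712, 0.628, -0.2, -0.243]
force: [-0.1, 0.5, 0.1]
opening: 0.796
grip_force: 0.0
```

```bash
python3 - <<'E'
from h import *
print(get_obs()['force'],get_obs()['joint_positions'],cur()[0])
t=grab('top','t3.png');s=grab('scene','s3.png')
c=np.zeros((520,800,3),np.uint8)
c[:500,:400]=cv2.resize(t[125:205,130:194],(400,500),interpolation=2)[...,::-1]
c[:,400:]=cv2.resize(s[130:221,305:375],(400,520),interpolation=2)[...,::-1]
cv2.imwrite('pics/c3.png',np.clip(c*1.4,0,255).astype(np.uint8))
E
```

```text
[-0.06071403  0.49123389  0.08871516] [0.22567415 1.03968547 1.01379148 2.14930241 0.22491477 1.85020076] [663.15813856 182.02131773 300.64161435]
```

View pics/c3.png

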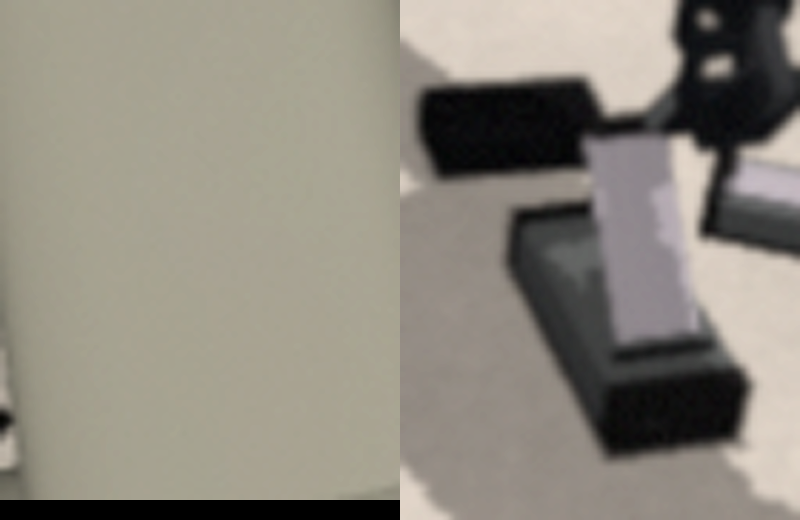

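The scene crop shows the leg standing unfolded with the bar free and the meter's corners where they were. I'll check the bar angle, fit a rough arm model for reach, and plan the body grasp.

```bash
cat >> h.py <<'E'
def gp(phi,mx=42,mz=25,C=None,back=0):
    C=H-35*XM-34*Z if C is None else C
    n=np.sin(phi)*XM+np.cos(phi)*Z
    y=YM
    return C+mx*XM+mz*Z+(155+back)*n, R.from_matrix(np.c_[np.cross(y,-n),y,-n])
E
python3 - <<'E'
from h import *
for a in(.7,.8): print(a,proj('scene',barpose(a,L=0)[0]))
D=[(.241,.004,1.335,500,404),(.537,.134,1.295,586.3,289),(.803,.417,1.592,629.8,232.6),(1.038,.809,1.987,671.5,227.9),(1.0785,.905,2.06,682,234.6),(1.0397,1.0138,2.1493,687.7,300.6)]
A=[];b=[]
for q2,q3,q4,r,z in D:
    p=q2-q3;th=p+q4
    A+=[[1,0,np.sin(q2),np.cos(p),np.cos(th)],[0,1,np.cos(q2),-np.sin(p),-np.sin(th)]];b+=[r,z]
x,res,rk,sv=np.linalg.lstsq(np.array(A),np.array(b),rcond=None);print('r0,h,a,b,d',x.round(1),res,rk)
r0,h,a,bb,d=x
from scipy.optimize import least_squares
def ik(r,z,th):
    s=least_squares(lambda q:[r0+a*np.sin(q[0])+bb*np.cos(q[0]-q[1])+d*np.cos(th)-r,h+a*np.cos(q[0])-bb*np.sin(q[0]-q[1])-d*np.sin(th)-z],[.3,0])
    q=s.x;return np.round([*q,th-q[0]+q[1],s.cost],2)
for phi in(0,.15,.3):
    P,_=gp(phi);print(phi,'pick',P.round(),ik(np.hypot(*P[:2]),P[2],1.571+phi), delta(*cur(),*gp(phi,back=100)))
    for ln in(0,.3,.52):
        # edge at x=630,y=-190 world, yaw 0
        xm=np.array([-np.sin(ln),0,np.cos(ln)]);zm=np.array([-np.cos(ln),0,-np.sin(ln)])
        g=np.array([630,-190,4])+107*xm-7*zm; T=g+155*(np.sin(phi)*xm+np.cos(phi)*zm)
        print('  place',ln,T.round(),ik(np.hypot(T[0],T[1]),T[2],np.pi/2+phi-np.pi/2-ln))
E
```

```text
0.7 [344.07643995 151.42627106]
0.8 [345.50750361 151.19342347]
r0,h,a,b,d [  3.  247.6 484.3 394.1 221.2] [6.69422409] 5
0 pick [604. 207. 180.] [0.69 0.1  0.98 0.  ] (array([-0.4777, -0.5182, -1.522 ]), array([61.5, 19.1, 23.4]), array([ 17.6, -35.6,  55.8]))
  place 0 [ 482. -190.  111.] [ 1.06 -0.84 -1.9   0.  ]
  place 0.3 [ 457. -190.   62.] [ 1.38 -0.71 -2.39  0.  ]
  place 0.52 [ 448. -190.   23.] [ 1.55 -0.53 -2.6   0.  ]
0.15 pick [627. 205. 178.] [0.79 0.29 1.22 0.  ] (array([-0.3602, -0.4014, -1.5442]), array([19.2, 19.1, 29.4]), array([18.1, -3.2, 35.5]))
  place 0 [ 484. -190.  134.] [ 0.89 -0.88 -1.62  0.  ]
  place 0.3 [ 452. -190.   85.] [ 1.26 -0.82 -2.23  0.  ]
  place 0.52 [ 438. -190.   44.] [ 1.47 -0.67 -2.51  0.  ]
0.3 pick [650. 202. 173.] [0.91 0.49 1.45 0.  ] (array([-0.2423, -0.2841, -1.5598]), array([-23.6,  19.1,  29.1]), array([18.6, 31.8, 20.3]))
  place 0 [ 489. -190.  157.] [ 0.71 -0.87 -1.28  0.  ]
  place 0.3 [ 450. -190.  108.] [ 1.11 -0.91 -2.01  0.  ]
  place 0.52 [ 432. -190.   67.] [ 1.37 -0.8  -2.39  0.  ]
```

Request:
step_arm(rows="0 0 0 0 30 -40 85;0 0 0 0 30 -40 85;-0.1 0 0 0 0 0 85;-0.1 0 0 0 0 0 85;0 0 0 0 0 0 85")

```text
t: 7.65
tcp_pos: [688.1, 158.3, 301.2]
tool_rot: [0.74, 0.645, -0.108, -0.155]
force: [0.1, 0.0, 0.6]
opening: 0.994
grip_force: 0.0
```

The bar is at about (347,152) in the scene against a predicted (345.5,151) for 0.8 rad, so the leg is at its stop. The arm can't reach the full lean with a grasp taken off the bench. So I'll carry the meter and stand it upright, regrip it from above, then lean it back. First I'll turn for the body grasp.

Request:
step_arm(rows="-0.14 0 0 0 0 -5 85;0 0 -0.149 0 0 -3 85;0 0 -0.149 0 0 -3 85;0 0 -0.149 0 0 -3 85;0 0 -0.149 0 0 -3 85;0 0 -0.149 0 0 0 85;0 0 -0.149 0 0 0 85;0 0 -0.149 0 0 0 85;0 0 -0.149 0 0 0 85;0 0 -0.149 0 0 0 85;0 0 -0.149 0 0 0 85;0 0 0 0 0 0 85")

```text
t: 8.85
tcp_pos: [693.8, 157.2, 317.4]
tool_rot: [0.109, 0.987, 0.023, -0.119]
force: [0.7, -0.3, -0.4]
opening: 0.995
grip_force: 0.0
```

```bash
python3 - <<'E'
from h import *
print(get_obs()['joint_positions'],cur()[0]);print(delta(*cur(),*gp(.3,back=80)))
E
```

```text
[0.20154423 0.84648521 0.76267465 1.70067922 0.11662036 0.40941551] [693.80112605 157.20689742 317.40863433]
(array([ 0.048 ,  0.0588, -0.0986]), array([ 3.9, 39.7, 72.3]), array([11.9, 35.4, 73.6]))
```

Request:
step_arm(rows="0.048 0.059 -0.099 0 0 0 85;0 0 0 1.3 20 20 85;0 0 0 1.3 20 20 85;0 0 0 1.3 0 16 85;0 0 0 0 0 16 85;0 0 0 0 0 0 85")

```text
t: 9.45
tcp_pos: [672.6, 200.0, 247.1]
tool_rot: [0.058, 0.987, 0.007, -0.151]
force: [0.2, 0.4, 0.4]
opening: 0.995
grip_force: 0.0
```

```bash
python3 - <<'E'
from h import *
print(get_obs()['force']);print(delta(*cur(),*gp(.3)))
grab('scene','s4.png');s=cv2.imread('pics/s4.png')
cv2.imwrite('pics/c4.png',np.clip(cv2.resize(s[60:220,250:420],(640,600))*1.4,0,255).astype(np.uint8))
E
```

```text
[0.22454864 0.35386491 0.42149618]
(array([-0.0022, -0.0041, -0.0021]), array([-0.2, -0.3, 77.4]), array([-0.5, -0.2, 77.4]))
```

View pics/c4.png

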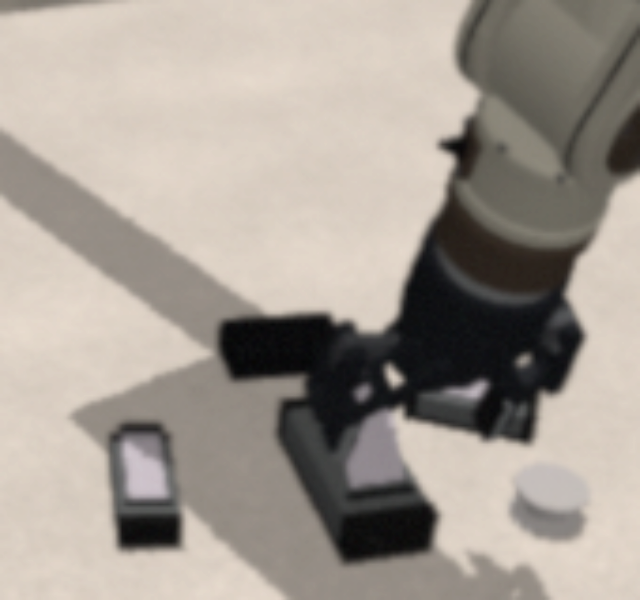

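The view shows the fingers straddling the meter near its hinge end, with the leg clear of the palm. I'll descend and grip.

Request:
step_arm(rows="0 0 0 0 0 20 85;0 0 0 0 0 20 85;0 0 0 0 0 15 85;0 0 0 0 0 10 85;0 0 0 0 0 7 85;0 0 0 0 0 5 85;0 0 0 0 0 0 85")

```text
t: 10.2
tcp_pos: [651.4, 202.2, 176.1]
tool_rot: [0.057, 0.987, 0.009, -0.148]
force: [-0.3, 0.7, -0.7]
opening: 0.995
grip_force: 0.0
```

Request:
step_arm(rows="0 0 0 0 0 0 70;0 0 0 0 0 0 62;0 0 0 0 0 0 58;0 0 0 0 0 0 52;0 0 0 0 0 0 50;0 0 0 0 0 0 50;0 0 0 0 0 0 50", grip_force=60)

```text
t: 10.9
tcp_pos: [651.8, 202.2, 177.2]
tool_rot: [0.057, 0.987, 0.009, -0.147]
force: [1.0, 0.5, 5.5]
opening: 0.666
grip_force: 65.8
```

```bash
python3 - <<'E'
from h import *
print(get_obs()['force'],get_obs()['joint_positions']);print(cur()[0],delta(*cur(),*gp(.3)))
E
```

```text
[0.9556895  0.46334173 5.51238826] [0.2792868  0.89123323 0.47360296 1.42690872 0.1131219  0.3784917 ]
[651.84467873 202.21529136 177.20230691] (array([0.001 , 0.0043, 0.0004]), array([ 0.6, -0.2,  4.5]), array([ 0.6, -0.2,  4.5]))
```

Gripped (57 mm, 66 N). I'll lift straight up and plan the carry.

Request:
step_arm(rows="0 0 0 3 0 -9.5 50;0 0 0 6 0 -19 50;0 0 0 7.5 0 -24 50;0 0 0 7.5 0 -24 50;0 0 0 7.5 0 -24 50;0 0 0 7.5 0 -24 50;0 0 0 7.5 0 -24 50;0 0 0 0 0 0 50")

```text
t: 11.7
tcp_pos: [650.9, 202.5, 335.3]
tool_rot: [0.056, 0.988, 0.01, -0.145]
force: [0.7, -0.1, -2.7]
opening: 0.662
grip_force: 65.1
```

```bash
cat >> h.py <<'E'
MC=np.array([571.2,-190.8,3]);my=.065
MX=np.array([np.cos(my),np.sin(my),0]);MY=np.array([-MX[1],MX[0],0])
Rm0=R.from_matrix(np.c_[XM,YM,Z])
# tool in meter at grasp
tP=Rm0.inv().apply(np.array([651.84,202.2,177.2])-(H-35*XM-34*Z)); tR=Rm0.inv()*R.from_quat([.057,.987,.009,-.147])
def place(ex,ey,h,lean):  # TCP pose with the bottom back edge at mat (ex,ey), height h above mat
    e=MC+ex*MX+ey*MY+h*Z
    xm=-np.sin(lean)*MX+np.cos(lean)*Z; zm=-np.cos(lean)*MX-np.sin(lean)*Z
    Rm=R.from_matrix(np.c_[xm,MY,zm]); o=e-Rm.apply([-65,0,32])
    # meter y: x cross z
    Rm=R.from_matrix(np.c_[xm,np.cross(zm,xm),zm]);o=e-Rm.apply([-65,0,32])
    return o+Rm.apply(tP),Rm*tR
E
python3 - <<'E'
from h import *
print(get_obs()['force'],get_obs()['opening'],tP)
P,r=place(45,0,100,0);print(P);c=cur();print(c[0]);print(delta(*c,P,r))
E
```

```text
[ 0.72829213 -0.0661581  -2.73873298] 0.6623511045838996 [8.96810274e+01 1.75626863e-01 1.77200000e+02]
[ 471.20019027 -197.13315875  257.68102738]
[650.91020062 202.50048951 335.32223986]
(array([-0.0925, -1.5622, -0.1779]), array([ 134. , -387. , -174.2]), array([ 105.2, -417.8,  111.5]))
```

Request:
step_arm(rows="0 0 0 6 -20 2.5 50;0 0 0 12.4 -41.8 5 50;0 0 0 12.4 -41.8 5 50;0 0 0 12.4 -41.8 5 50;0 0 0 12.4 -41.8 5 50;0 0 0 12.4 -41.8 5 50;0 0 0 12.4 -41.8 5 50;0 0 0 12.4 -41.8 5 50;0 0 0 12.4 -41.8 5 50;0 0 0 12.4 -41.8 5 50;0 0 0 6 -20 2.5 50;0 0 0 0 0 0 50")

```text
t: 12.9
tcp_pos: [468.9, -198.3, 318.2]
tool_rot: [0.059, 0.987, 0.009, -0.149]
force: [0.0, 0.0, -3.5]
opening: 0.666
grip_force: 65.3
```

Request:
step_arm(rows="-0.004 -0.07 -0.008 0 0 0 50;-0.008 -0.13 -0.016 0 0 0 50;-0.008 -0.13 -0.016 0 0 0 50;-0.008 -0.13 -0.016 0 0 0 50;-0.008 -0.13 -0.016 0 0 0 50;-0.008 -0.13 -0.016 0 0 0 50;-0.008 -0.13 -0.016 0 0 0 50;-0.008 -0.13 -0.016 0 0 0 50;-0.008 -0.13 -0.016 0 0 0 50;-0.008 -0.13 -0.016 0 0 0 50;-0.008 -0.13 -0.016 0 0 0 50;-0.008 -0.13 -0.016 0 0 0 50;-0.004 -0.07 -0.008 0 0 0 50;0 0 0 0 0 0 50;0 0 0 0 0 0 50")

```text
t: 14.4
tcp_pos: [470.5, -195.2, 317.5]
tool_rot: [-0.031, 0.808, 0.023, 0.588]
force: [-0.7, -0.7, -4.8]
opening: 0.668
grip_force: 65.6
```

```bash
python3 - <<'E'
from h import *
o=get_obs();print(o['force'],o['opening'],o['joint_positions'])
P,r=place(45,0,40,0);c=cur();print(c[0]);print(P,delta(*c,P,r))
grab('scene','s5.png');s=cv2.imread('pics/s5.png');grab('top','t5.png');t=cv2.imread('pics/t5.png')
q=np.vstack([cv2.resize(s[60:300,60:320],(450,300*0+415)),]);u=cv2.resize(t[90:250,230:430],(340,272))
w=np.zeros((415,800,3),np.uint8);w[:,:450]=q;w[:272,455:795]=u
cv2.imwrite('pics/c5.png',np.clip(w*1.4,0,255).astype(np.uint8))
E
```

```text
[-0.71432891 -0.71307824 -4.84493788] 0.668313561083487 [-0.53324893  0.19879459 -0.82285454 -0.64629828  0.57763671 -0.21128002]
[ 470.4616202  -195.21462659  317.54171769]
[ 471.20019027 -197.13315875  197.68102738] (array([ 0.0111, -0.0164,  0.0034]), array([114.5,  -2. ,  35.5]), array([113.9,  -2. ,  37.4]))
```

View pics/c5.png

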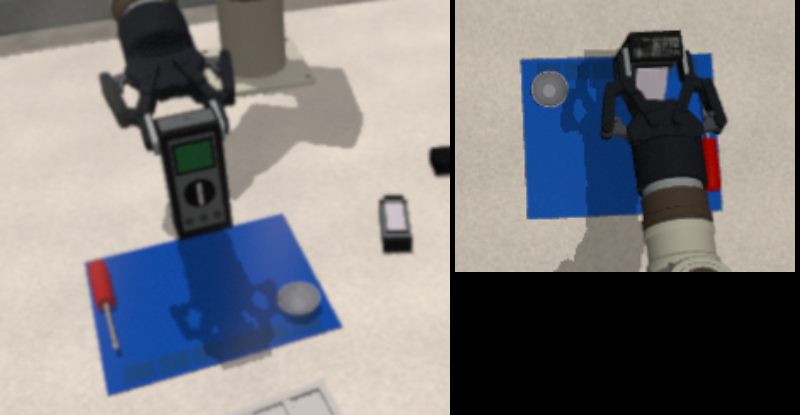

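The views show the meter upright in the gripper, its display facing away from the robot over the mat, clear of the dish and screwdriver. I'll lower it.

Request:
step_arm(rows="0.011 -0.016 0.003 0 0 0 50;0 0 0 11.5 0 3.5 50;0 0 0 20 -1 6 50;0 0 0 20 -1 6.5 50;0 0 0 20 0 6.5 50;0 0 0 20 0 6.5 50;0 0 0 14 0 4.5 50;0 0 0 9 0 2 50;0 0 0 0 0 0 50;0 0 0 0 0 0 50")

```text
t: 15.5
tcp_pos: [473.2, -198.7, 200.3]
tool_rot: [-0.028, 0.801, 0.018, 0.598]
force: [0.8, 0.1, -4.1]
opening: 0.663
grip_force: 65.5
```

```bash
python3 - <<'E'
from h import *
o=get_obs();print(o['force'],o['opening'],o['joint_positions'])
P,r=place(45,0,0,0);c=cur();print(c[0]);print(P,delta(*c,P,r))
E
```

```text
[ 0.79832972  0.05650971 -4.09658857] 0.6632063687429407 [-0.53510551  0.55474755 -0.90811607 -1.11686681  0.57161292 -0.19676927]
[ 473.19788521 -198.68983771  200.33130435]
[ 471.20019027 -197.13315875  157.68102738] (array([-0.0015,  0.0065,  0.0043]), array([41.4,  1.7, 10.6]), array([41.4,  1.9, 10.4]))
```

Request:
step_arm(rows="0 0 0 10 0 2.7 50;0 0 0 10 0.5 2.7 50;0 0 0 8 0.5 2.2 50;0 0 0 3.8 0.5 1 50;0 0 0 1.9 0 0.5 50;0 0 0 1 0 0.3 50;0 0 0 0 0 0 50;0 0 0 0 0 0 50")

```text
t: 16.3
tcp_pos: [471.7, -197.3, 164.4]
tool_rot: [-0.027, 0.801, 0.018, 0.598]
force: [0.6, 0.8, -3.5]
opening: 0.661
grip_force: 65.6
```

Request:
step_arm(rows="0 0 0 1 0 0.3 50;0 0 0 1 0 0.3 50;0 0 0 0 0 0 50")

```text
t: 16.6
tcp_pos: [471.6, -197.2, 161.9]
tool_rot: [-0.027, 0.801, 0.018, 0.597]
force: [0.6, -0.4, -2.8]
opening: 0.658
grip_force: 65.6
```

Request:
step_arm(rows="0 0 0 1 0 0.3 50;0 0 0 1 0 0.3 50;0 0 0 0 0 0 50")

```text
t: 16.9
tcp_pos: [471.6, -197.2, 159.7]
tool_rot: [-0.027, 0.801, 0.018, 0.597]
force: [-0.1, -0.2, -2.9]
opening: 0.662
grip_force: 65.6
```

Request:
step_arm(rows="0 0 0 0.8 0 0.2 50;0 0 0 0.8 0 0.2 50;0 0 0 0 0 0 50")

```text
t: 17.2
tcp_pos: [471.5, -197.2, 158.1]
tool_rot: [-0.027, 0.801, 0.018, 0.597]
force: [-0.0, -0.9, -4.0]
opening: 0.662
grip_force: 65.6
```

Request:
step_arm(rows="0 0 0 0.7 0 0.2 50;0 0 0 0.7 0 0.2 50;0 0 0 0 0 0 50")

```text
t: 17.5
tcp_pos: [471.5, -197.2, 156.7]
tool_rot: [-0.027, 0.801, 0.018, 0.597]
force: [-0.0, -1.2, -3.0]
opening: 0.663
grip_force: 65.6
```

Request:
step_arm(rows="0 0 0 0.6 0 0.2 50;0 0 0 0.6 0 0.2 50;0 0 0 0 0 0 50")

```text
t: 17.8
tcp_pos: [471.9, -197.3, 156.3]
tool_rot: [-0.028, 0.801, 0.018, 0.598]
force: [-1.0, 1.2, 1.7]
opening: 0.661
grip_force: 66.0
```

Contact made. I'll release gently and retract.

Request:
step_arm(rows="0 0 0 0 0 0 58;0 0 0 0 0 0 60;0 0 0 0 0 0 65;0 0 0 0 0 0 75;0 0 0 0 0 0 85;0 0 0 0 0 0 85", grip_force=20)

```text
t: 18.4
tcp_pos: [471.6, -197.2, 155.5]
tool_rot: [-0.027, 0.801, 0.018, 0.597]
force: [0.1, -0.2, -0.4]
opening: 0.991
grip_force: 0.0
```

Request:
step_arm(rows="0 0 0 0 0 -10 85;0 0 0 0 0 -20 85;0 0 0 -10 0 -25 85;0 0 0 -25 0 -25 85;0 0 0 -40 0 -20 85;0 0 0 -40 0 0 85;0 0 0 -40 0 0 85;0 0 0 -40 0 0 85;0 0 0 0 0 0 85;0 0 0 0 0 0 85")

```text
t: 19.4
tcp_pos: [430.9, -198.8, 372.2]
tool_rot: [-0.028, 0.8, 0.017, 0.598]
force: [-0.2, -0.3, -2.0]
opening: 0.993
grip_force: 0.0
```

```bash
python3 - <<'E'
from h import *
o=get_obs();print(o['force'],o['joint_positions'],cur()[0])
grab('scene','s6.png');s=cv2.imread('pics/s6.png');grab('top','t6.png');t=cv2.imread('pics/t6.png')
w=np.zeros((600,800,3),np.uint8);w[:,:400]=cv2.resize(s[130:280,130:230],(400,600),interpolation=2);w[:400,400:]=cv2.resize(t[120:220,280:380],(400,400),interpolation=2)
cv2.imwrite('pics/c6.png',np.clip(w*1.4,0,255).astype(np.uint8))
E
```

```text
[-0.1775605  -0.32375999 -1.98681616] [-0.59375882  0.02226202 -0.83037975 -0.49570525  0.62664408 -0.22117246] [ 430.90437054 -198.81683539  372.22383986]
```

View pics/c6.png

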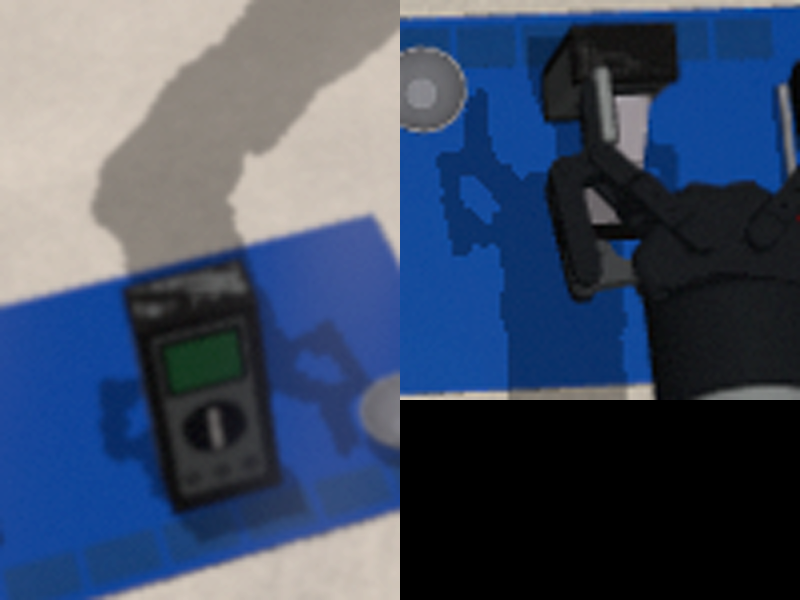

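The meter stands upright on the mat with its display facing the far edge. Its scene bottom corners are at about (173.7,257.5) and (199.5,250). I'll localise it and plan the top grasp.

```bash
cat >> h.py <<'E'
def topgrasp(e,yw,lean,mx=40,mz=16,back=0,L=155):
    X=np.array([np.cos(yw),np.sin(yw),0]);Y=np.array([-X[1],X[0],0])
    xm=-np.sin(lean)*X+np.cos(lean)*Z; zm=-np.cos(lean)*X-np.sin(lean)*Z
    p=e+(mx+65)*xm+(mz-32)*zm+(L+back)*xm
    # tool z=-xm, y=Y, x=Y x (-xm)
    return p,R.from_matrix(np.c_[np.cross(Y,-xm),Y,-xm])
E
python3 - <<'E'
from h import *
a=onz('scene',173.3,257.1,3);b=onz('scene',199.1,249.6,3);print('front bottom',a,b,np.linalg.norm(a-b),'yaw',np.arctan2(-(b-a)[0],(b-a)[1]))
T=lambda x,y:onz('top',280+(x-400)*.25-.4,120+y*.25-.4,133)
print('top face',T(568,28),T(675,25),T(678,82),T(582,85))
S=lambda x,y:onz('scene',130+x*.25-.4,130+y*.25-.4,133)
print('top face sc',S(128,290),S(240,262),S(142,322),S(252,295))
print('expected edge',MC+45*MX)
E
```

```text
front bottom [ 646.75808829 -212.48648727] [ 642.78461553 -157.90495522] 54.72597305184944 yaw 0.07267065397397204
top face [ 645.26926036 -155.86313716] [ 649.0269723  -215.16998626] [ 617.17361272 -216.86738904] [ 613.74601076 -163.82375781]
top face sc [ 622.0096782 -213.085787 ] [ 618.47508801 -159.13935228] [ 645.85832292 -209.91646234] [ 643.20239764 -158.19092454]
expected edge [ 616.10497097 -187.87705925    3.        ]
```

Request:
step_arm(rows="0 0.07 0 0 0 0 85;0 0.13 0 0 0 0 85;0 0.13 0 0 0 0 85;0 0.13 0 0 0 0 85;0 0.13 0 0 0 0 85;0 0.13 0 0 0 0 85;0 0.13 0 0 0 0 85;0 0.13 0 0 0 0 85;0 0.13 0 0 0 0 85;0 0.13 0 0 0 0 85;0 0.04 0 0 0 0 85;0 0 0 0 0 0 85")

```text
t: 20.7
tcp_pos: [431.9, -199.3, 367.7]
tool_rot: [-0.033, 0.999, -0.0, 0.004]
force: [-0.4, -0.5, 0.2]
opening: 0.999
grip_force: 0.0
```

```bash
cat >> h.py <<'E'
E0=np.array([615.,-186.5,3]);YW=.068
E
python3 - <<'E'
from h import *
print(get_obs()['joint_positions'],cur()[0]);print(delta(*cur(),*topgrasp(E0,YW,0,back=110)))
E
```

```text
[-0.43315641  0.20987049 -0.13290873  1.22121721  0.00334142 -0.49840487] [ 431.91713114 -199.25977779  367.66477879]
(array([-0.0003,  0.0076, -0.0027]), array([-199.5,    0.3,   -5.3]), array([-199.6,    0.8,   -3.8]))
```

Request:
step_arm(rows="0 0.008 -0.003 -20 0 -1 85;0 0 0 -40 0 -1 85;0 0 0 -40 0 -1 85;0 0 0 -40 0 -1 85;0 0 0 -40 0 -1 85;0 0 0 -19.5 0 0 85;0 0 0 0 0 0 85;0 0 0 0 0 0 85")

```text
t: 21.5
tcp_pos: [630.2, -185.8, 374.7]
tool_rot: [-0.034, 0.999, -0.001, 0.001]
force: [0.1, -0.0, -0.8]
opening: 0.997
grip_force: 0.0
```

```bash
python3 - <<'E'
from h import *
print(get_obs()['joint_positions'],get_obs()['force']);print(delta(*cur(),*topgrasp(E0,YW,0)))
grab('scene','s7.png');s=cv2.imread('pics/s7.png');grab('top','t7.png');t=cv2.imread('pics/t7.png')
w=np.zeros((600,800,3),np.uint8);w[:,:400]=cv2.resize(s[90:270,120:240],(400,600),interpolation=2);w[:400,400:]=cv2.resize(t[110:230,280:400],(400,400),interpolation=2)
cv2.imwrite('pics/c7.png',np.clip(w*1.4,0,255).astype(np.uint8))
E
```

```text
[-0.28650067  0.57432396  0.42932975  1.42335694 -0.00143106 -0.35439315] [ 0.06726265 -0.0034873  -0.77444821]
(array([-0.0022,  0.0018, -0.0001]), array([ -0.8,   0.4, 111.7]), array([ -0.6,   0.6, 111.7]))
```

View pics/c7.png

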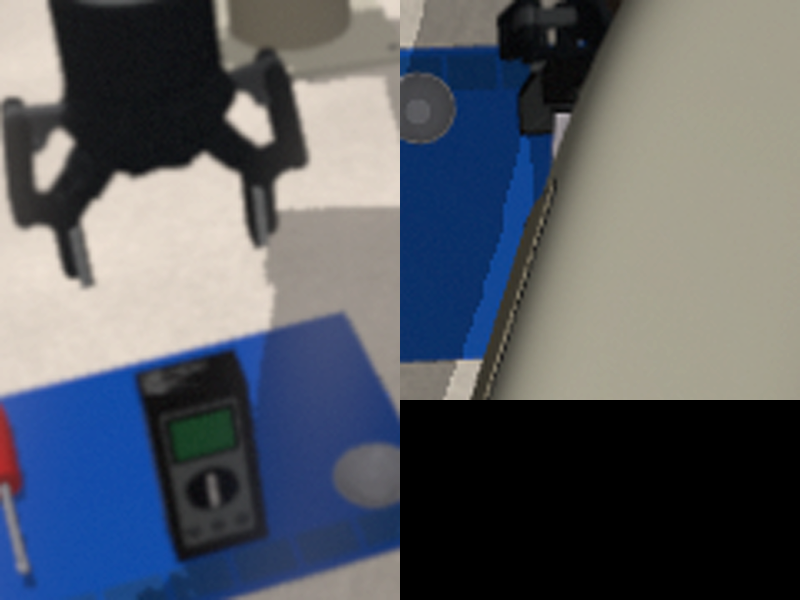

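The open fingers hang above the standing meter, evenly either side of it. I'll descend and grip lightly.

Request:
step_arm(rows="0 0 0 0 0 20 85;0 0 0 0 0 25 85;0 0 0 0 0 25 85;0 0 0 0 0 20 85;0 0 0 0 0 12 85;0 0 0 0 0 8 85;0 0 0 0 0 0 85")

```text
t: 22.3
tcp_pos: [630.6, -186.2, 266.4]
tool_rot: [-0.034, 0.999, -0.001, 0.002]
force: [-0.5, 0.3, -0.2]
opening: 0.994
grip_force: 0.0
```

Request:
step_arm(rows="0 0 0 0 0 0 75;0 0 0 0 0 0 68;0 0 0 0 0 0 63;0 0 0 0 0 0 59;0 0 0 0 0 0 55;0 0 0 0 0 0 52;0 0 0 0 0 0 50;0 0 0 0 0 0 50", grip_force=40)

```text
t: 23.1
tcp_pos: [631.6, -186.3, 267.9]
tool_rot: [-0.034, 0.999, -0.002, 0.004]
force: [0.8, -0.6, 5.2]
opening: 0.674
grip_force: 44.3
```

```bash
python3 - <<'E'
from h import *
print(get_obs()['force']);c=cur();print(c[0],delta(*c,*topgrasp(E0,YW,0)))
A=[0,.1,.2,.3,.4,.5,.52]
for a,b in zip(A,A[1:]): print(b,delta(*topgrasp(E0,YW,a),*topgrasp(E0,YW,b)))
E
```

```text
[ 0.75842028 -0.64458756  5.21864908]
[ 631.64233226 -186.29403174  267.8910967 ] (array([-0.0045,  0.0069, -0.0001]), array([0.6, 0.9, 4.9]), array([0.7, 0.9, 4.9]))
0.1 (array([ 0. , -0.1,  0. ]), array([25.9, -0. , -2.9]), array([26. , -0. , -0.3]))
0.2 (array([ 0. , -0.1, -0. ]), array([25.9, -0. , -2.9]), array([26. , -0. , -0.3]))
0.3 (array([ 0. , -0.1, -0. ]), array([25.9,  0. , -2.9]), array([26. ,  0. , -0.3]))
0.4 (array([-0. , -0.1,  0. ]), array([25.9, -0. , -2.9]), array([26. , -0. , -0.3]))
0.5 (array([ 0. , -0.1,  0. ]), array([25.9, -0. , -2.9]), array([26. , -0. , -0.3]))
0.52 (array([-0.  , -0.02, -0.  ]), array([ 5.2,  0. , -0.4]), array([ 5.2,  0. , -0.3]))
```

Request:
step_arm(rows="0 0 0 0 0 -3 50;0 -0.03 0 8 0 -0.5 50;0 -0.05 0 13 0 -0.8 50;0 -0.05 0 13 0 -0.8 50;0 -0.05 0 13 0 -0.8 50;0 -0.05 0 13 0 -0.8 50;0 -0.05 0 13 0 -0.8 50;0 -0.05 0 13 0 -0.8 50;0 -0.05 0 13 0 -0.8 50;0 -0.05 0 13 0 -0.8 50;0 -0.03 0 8 0 -0.5 50;0 0 0 0 0 0 50;0 0 0 0 0 0 50")

```text
t: 24.4
tcp_pos: [512.9, -193.8, 250.9]
tool_rot: [-0.033, 0.973, 0.007, 0.228]
force: [0.5, -0.1, -4.2]
opening: 0.675
grip_force: 43.8
```

```bash
python3 - <<'E'
from h import *
print(get_obs()['force'],get_obs()['joint_positions']);c=cur();print(c[0])
E1=E0+np.array([1,0,4.4])
for a in(.46,.525): print(a,delta(*c,*topgrasp(E1,YW,a)))
E
```

```text
[ 0.45350714 -0.13714051 -4.19753094] [-0.40936053  0.31608334 -0.39509727  0.44323624  0.20435582 -0.4344896 ]
[ 512.91841052 -193.76053976  250.90865716]
0.46 (array([-0.0017,  0.0012,  0.0008]), array([-0.5,  0.2,  4.1]), array([-0.5,  0.2,  4.1]))
0.525 (array([-0.0017, -0.0638,  0.0009]), array([16.6,  0.2,  2.5]), array([16.4,  0.3,  3.6]))
```

Request:
step_arm(rows="0 -0.05 0 13 0 -0.5 50;0 -0.014 0 3.6 0 0 50;0 0 0 0 0 0 50;0 0 0 -0.5 0 0.9 50;0 0 0 -0.5 0 0.9 50;0 0 0 0 0 0 50;0 0 0 0 0 0 50")

```text
t: 25.1
tcp_pos: [500.9, -195.1, 244.1]
tool_rot: [-0.033, 0.965, 0.007, 0.261]
force: [-0.1, 0.0, -4.9]
opening: 0.675
grip_force: 43.8
```

Request:
step_arm(rows="0 0 0 -0.4 0 0.7 50;0 0 0 -0.4 0 0.7 50;0 0 0 0 0 0 50;0 0 0 0 0 0 50")

```text
t: 25.5
tcp_pos: [501.9, -195.0, 243.1]
tool_rot: [-0.033, 0.965, 0.007, 0.261]
force: [-0.1, 0.4, -4.4]
opening: 0.675
grip_force: 43.8
```

Request:
step_arm(rows="0 0 0 -0.4 0 0.7 50;0 0 0 -0.4 0 0.7 50;0 0 0 0 0 0 50;0 0 0 0 0 0 50")

```text
t: 25.9
tcp_pos: [503.3, -194.9, 242.3]
tool_rot: [-0.033, 0.965, 0.007, 0.261]
force: [0.0, -1.1, -4.1]
opening: 0.676
grip_force: 43.8
```

Request:
step_arm(rows="0 0 0 0.5 0 0.9 50;0 0 0 0.5 0 0.9 50;0 0 0 0 0 0 50;0 0 0 0 0 0 50")

```text
t: 26.3
tcp_pos: [503.4, -194.9, 240.3]
tool_rot: [-0.033, 0.965, 0.007, 0.261]
force: [-0.1, -0.2, -2.9]
opening: 0.672
grip_force: 44.0
```

Request:
step_arm(rows="0 0 0 0.4 0 0.7 50;0 0 0 0.4 0 0.7 50;0 0 0 0 0 0 50;0 0 0 0 0 0 50")

```text
t: 26.7
tcp_pos: [504.1, -194.9, 239.6]
tool_rot: [-0.034, 0.964, 0.007, 0.263]
force: [0.7, 1.3, 0.4]
opening: 0.679
grip_force: 44.2
```

Request:
step_arm(rows="0 0 0 0.4 0 0.7 50;0 0 0 0.4 0 0.7 50;0 0 0 0 0 0 50;0 0 0 0 0 0 50")

```text
t: 27.1
tcp_pos: [504.3, -195.0, 239.1]
tool_rot: [-0.034, 0.964, 0.007, 0.264]
force: [-1.8, 2.0, 8.9]
opening: 0.673
grip_force: 45.4
```

Contact. I'll drop to the minimum grip so it settles, then open and retract along the tool axis.

Request:
step_arm(rows="0 0 0 0 0 0 50;0 0 0 -0.2 0 -0.4 50;0 0 0 0 0 0 57;0 0 0 0 0 0 58.5;0 0 0 0 0 0 60;0 0 0 0 0 0 62;0 0 0 0 0 0 68;0 0 0 0 0 0 76;0 0 0 0 0 0 85;0 0 0 0 0 0 85", grip_force=20)

```text
t: 28.1
tcp_pos: [503.3, -194.9, 237.4]
tool_rot: [-0.033, 0.965, 0.007, 0.261]
force: [0.2, -0.3, -0.6]
opening: 0.993
grip_force: 0.0
```

Request:
step_arm(rows="0 0 0 0 0 -10 85;0 0 0 0 0 -20 85;0 0 0 0 0 -30 85;0 0 0 0 0 -40 85;0 0 0 0 0 -40 85;0 0 0 0 0 -40 85;0 0 0 0 40 -20 85;0 0 0 0 45 0 85;0 0 0 0 45 0 85;0 0 0 0 45 0 85;0 0 0 0 45 0 85;0 0 0 0 45 0 85;0 0 0 0 0 0 85")

```text
t: 29.4
tcp_pos: [383.3, 68.2, 410.0]
tool_rot: [-0.039, 0.964, 0.01, 0.262]
force: [1.3, -0.6, 0.0]
opening: 0.993
grip_force: 0.0
```

```bash
python3 - <<'E'
from h import *
print(get_obs()['force'],cur()[0])
grab('scene','s8.png');s=cv2.imread('pics/s8.png');grab('top','t8.png');t=cv2.imread('pics/t8.png')
w=np.zeros((600,800,3),np.uint8);w[:,:400]=cv2.resize(s[130:280,130:230],(400,600),interpolation=2);w[:400,400:]=cv2.resize(t[120:220,270:370],(400,400),interpolation=2)
cv2.imwrite('pics/c8.png',np.clip(w*1.4,0,255).astype(np.uint8))
for ln in(0,.525):
    X=MX;xm=-np.sin(ln)*X+np.cos(ln)*Z;zm=-np.cos(ln)*X-np.sin(ln)*Z
    for mx in(-65,65): print(ln,mx,[proj('top',E0+(mx+65)*xm+sy*29*MY-32*zm).round(1).tolist() for sy in(-1,1)],[proj('scene',E0+(mx+65)*xm+sy*29*MY-32*zm).round(1).tolist() for sy in(-1,1)])
E
```

```text
[ 1.27096122 -0.62894727  0.03745562] [383.28612238  68.20666612 410.04295025]
0 -65 [[337.3, 137.5], [313.9, 138.3]] [[173.0, 257.9], [200.5, 250.1]]
0 65 [[347.5, 125.9], [321.4, 126.7]] [[163.5, 211.6], [194.2, 203.7]]
0.525 -65 [[338.6, 137.9], [314.9, 138.7]] [[171.5, 251.2], [199.2, 243.5]]
0.525 65 [[349.4, 157.2], [323.1, 158.1]] [[156.3, 189.2], [185.2, 182.2]]
```

View pics/c8.png

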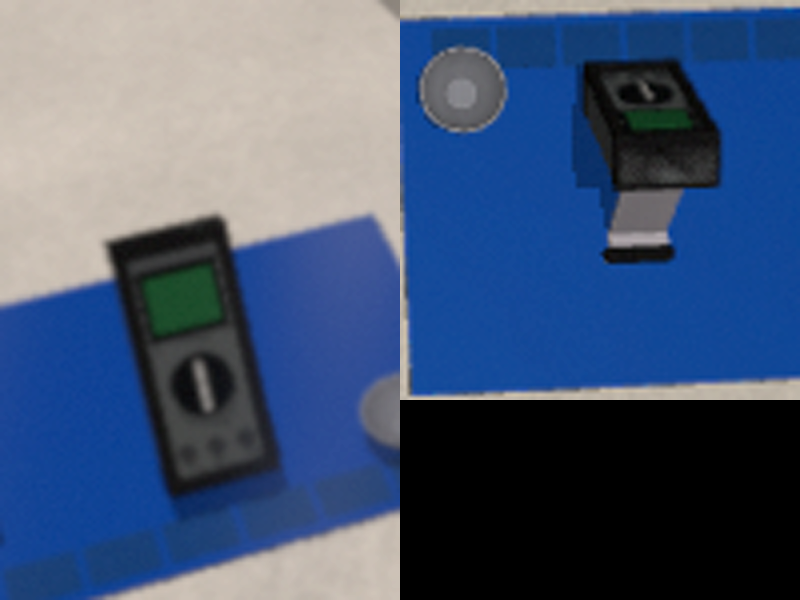

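The meter leans back on its unfolded leg, inside the mat with its display facing away. Its top corners are at about (157,191) and (186,185), against (156,189) and (185,182) predicted for a 0.525 rad lean. The robot is clear, so I'm signing off.

```bash
python3 -c "
from h import *
print(workorder.sign_off())"
```

```text
the job is handed in; nothing more can be done
None
```

The job is handed in at about 29.5 s: the leg is unfolded to its stop and the meter leans back on it by about 30° on the mat, display facing away, nothing else visibly moved; the sign-off gave no verdict.

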